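Gauge the rebushed saw-arm guide

TASK

The saw-arm guide has just been rebushed: check its bronze bush with the double-ended plug gauge, feeling for the bore because the bush sits in an eccentric carrier, locked a few millimetres off the guide's centre. Slide the go end (green ring) fully home until the handle's shoulder seats on the bush, draw it out again, then offer the no-go end (red ring) through the shallow wiper recess to the bore at either end of the bush and press it there with a steady 10 N or so for about a second, to confirm that it is refused. Then lay the gauge gently back in its rest; never force it against the guide with more than 30 N, and leave the other things on the counter where they are.

Things in the scene. Friction and masses are not known exactly. Their poses are not given: they have to be found in the camera images.
- bracket: saw-arm guide: grey cast bracket fixed to the counter, foot 60 x 140 x 14 mm, upright housing 28 mm thick, 96 mm wide, top 108 mm above the counter, clamp screw out to y = 72 mm. Origin at the centre of the foot's underside, on the counter; x axis level, along the bore; z up. A bronze bush runs right through along x; its two flat flanges (41 mm in diameter) face +x and -x, 18 mm from the origin
- guide_mid (a point): centre of the steel carrier disc (55 mm in diameter) that holds the bush, mid-guide, exactly 70 mm above the counter; axes as the bracket's. The bush is eccentric: its axis, parallel to x, lies 4.5 mm from this point, in an unknown direction (up, down or aside), firmly locked. Bush 36 mm long, bore 25 mm in diameter, opening at each end into a wiper recess 31 mm in diameter, 4 mm deep
- gauge: double-ended plug gauge, 0.3 to 0.4 kg, 160 mm long, level in its rest. Origin on its axis, mid-handle; x axis along the gauge, to the go end. Aluminium hexagon handle 100 mm long, 32 mm across flats, corner edges up and down, so that two upright flats (18 mm high) face +y and -y for a grasp from above; its end faces, 50 mm from the origin, are the shoulders
- go_tip (a point): centre of the go end's face, on the gauge's axis, 90 mm from the gauge's origin (+x side); axes as the gauge's. Go end: steel, 24 mm in diameter, 40 mm long, the last 3 mm a lead tapering to 21 mm, green ring at the shoulder
- nogo_tip (a point): centre of the no-go end's face, on the gauge's axis, 70 mm from the gauge's origin (-x side); axes as the gauge's. No-go end: steel, 28 mm in diameter, 20 mm long, the last 2.5 mm a lead tapering to 25.5 mm, red ring at the shoulder: it enters the wiper recess and stops on the step where the bore begins, 14 mm from mid-guide
- rest: oak gauge rest fixed to the counter: board 150 x 62 x 10 mm with two shallow 120-degree V saddles, each 10 mm thick, 34 mm either side of the middle, that fit the handle's lower edge; saddle tops below 42 mm. Origin at the centre of the board's underside, on the counter; x axis along the gauge
- rest_seat (a point): where the gauge's origin lies when it is seated in the rest: 46 mm above the counter over the middle of the board; x axis along the saddles
- weight_mid (a point): centre of the body of the green cast-iron weight, 110 x 70 mm, 69 mm high with its handle, 2 kg; to be left alone
- stock_mid (a point): centre of the brass scratch stock, 120 x 46 x 20 mm; to be left alone
- awl_mid (a point): middle of the ebony-handled awl lying flat, about 165 mm long, 28 mm high; to be left alone
- sample_mid (a point): centre of the waxed mahogany sample block with inlay, 120 x 80 x 22 mm; to be left alone
Mind the look-alikes: they are no part of the job. Of the things that look like the gauge, the smallest one is meant.

How it is judged:
By the outcome, as a careful person would: the job done as asked, in the order asked, and still so for the second after the job is handed in, with the robot touching nothing.
It also fails if it takes over 67 s, if anything falls off the work surface, if the arm or the gripper's body presses on something with over 40 N, if the wrist force passes 120 N, or if a joint passes its speed limit or range.

ROBOT

A 6-joint arm with a two-finger parallel gripper is mounted at the origin on the work surface. World frame = base frame: x ahead of the robot, y to its left, z up, the work surface at z = 0. Lengths are in m, angles in rad, forces in N, time in s.
With the tool pointing down it reaches from about 0.4 to 0.825 m from the base axis. Payload 7 kg.
Tool frame: the origin (TCP) lies on the mounting face of the last link; the fingertips stand 178 mm ahead of it and the grasp point (between the pads) lies arm.grip_depth ahead of it (arm.grip_depth is the distance from the TCP to the grasp point, in m); z points along the fingers, y is the direction in which the jaws open and shut (so a half turn about z gives the same grasp; the last joint's range is limited). The gripper opens to 88 mm and grips with 3 to 60 N. Pads are 19 mm wide; open, the fingers measure 130 mm over their backs; the gripper's body (78 mm by 193 mm) begins 47 mm behind the grasp point.
Start: joints at [-1.044, 0.359, 0.012, 0, -1.224, -0.288], TCP at [0.16, -0.656, 0.405] pointing down, gripper open.
Joint ranges: [-3.07, 3.07], [-1.43, 2.12], [-1.02, 1.25], [-3.03, 1.67], [-3.05, -0], [-3.03, 3.03]. Speed limits (rad/s): [2.39, 2.39, 3.01, 3.14, 3.14, 3.14].

INTERFACE

Orientations are given as [roll, pitch, yaw] about the fixed x, y, z axes, in that order (R = Rz(yaw) Ry(pitch) Rx(roll)).
In Python, from station import arm gives the robot as it stands.
- The arm moves only by the tool carry_out, never from a script. Its argument "targets" is a list that holds one entry, the list of rows, each a list of 7 numbers: the turn, a rotation vector about the tool's x, y, z in units of 8 degrees (1.0 is 8 degrees), then the shift along the tool's x, y, z in units of 2.5 cm (1.0 is 2.5 cm), then the opening, from -1 (shut) to 1 (fully open). A call has 1 to 20 rows; each row shifts and turns the commanded pose from where the row before left it, along the tool's axes as they then stand; what a row does not reach is not made up. A row lasts 1/8 s, in which the tool goes at most 62.5 mm and 10.7 degrees, less where a joint would pass 70% of its speed; a pose out of reach is approached as far as the arm can. A call with a number of a shift or a turn outside -1 to 1 is refused whole. A call with a gripper value outside its range is refused whole. The fingers move at their own pace and stop on an object; "squeeze" is the grip in N (left out, the last holds). Time passes only in rows, so rows that do not move let the fingers close. It gives the time, the measured TCP pose, the force and the opening at its end, in the units of the state.
- arm.get_state(): the state, without advancing time (a new reading comes with each control period).
- arm.grab_frame(name): name is "scene" or "top"; returns (picture, depth): 400x640x3 uint8, red, green, blue; 400x640 float32, m along the optical axis (not along the pixel's ray), 0 where there is no reading.
- arm.camera_model(name): a dict with "camera_matrix" (3x3 intrinsics, pixels), "world_from_camera" (4x4, takes a point from camera to world coordinates). Camera axes: x right, y down, z forward; pixel columns grow to the right and rows downward; lengths in m; the calibration is good to about 2 mm. A picture is of the moment at which its call begins. camera_model takes no time and is no camera call.
- arm.job_done(): hands the job in, once; it reports no verdict.
Trained networks look in the newest picture that a camera, given by its name, has taken for a name from the list of things; names that differ only in an ending like _2 or _b are one class to them, and where a whole thing is asked for, a point or a joint stands for the part that bears it (a point fixed in the world has none). Each returns a list of dicts, best first, with "conf" (0 to 1); they miss things now and then, are a little off and sometimes report something else, mostly with a low value. They report only what shows in the picture. A call takes as long as a camera call. They do not tell look-alikes from the thing itself.
- arm.spot_in(camera, query): "point" ([row, column] in pixels, amid what is visible of it).
- arm.landmark_of(camera, query): "point" ([row, column] in pixels: a listed point, or the origin of a listed thing).
The state is a dict: "t": time; "q": joint angles; "qd": joint speeds; "joint_efforts": joint torques, N m; "eef_pos": TCP position; "ee_rot": TCP orientation; "force": force on the tool from outside, world axes, zero at the start; "moment": the same for the moment, N m; "width": finger opening in m.
Only numpy, scipy, OpenCV 4.12 (cv2) and the standard library are available. Lean on these libraries where they do the work, as an engineer would, in place of code of your own. Each camera call takes 0.05 s, during which the arm holds its last target.

## Working session

There is one attempt and no reset: what is moved stays moved. The work goes in short steps, Python scripts to look and compute and a tool call to move; the robot and the scene stay as the last step left them, time stands still between calls to the robot, and variables do not carry over. Pictures are saved under pics/ and viewed, and the job is handed in when it is done.

Besides the shell and the picture viewer there is one more tool, called after "Call:" as name(argument=value, ...), one argument or row to a line, values as JSON. carry_out: Moves the arm, as the interface text tells. Its arguments: {"type":"object","properties":{"targets":{"type":"array"},"squeeze":{"type":"number"}},"required":["targets"]}

```bash
ls; mkdir -p pics
python3 - <<'E'
from station import arm
import cv2,numpy as np
print(arm.get_state()); print(arm.grip_depth)
for n in ["scene","top"]:
    p,d=arm.grab_frame(n); cv2.imwrite(f"pics/{n}0.png",p[:,:,::-1]); np.save(f"{n}0.npy",d)
    m=arm.camera_model(n);print(n,m["camera_matrix"],m["world_from_camera"])
E
```

```text
pics
{'t': 0.0, 'q': array([-1.04389289e+00,  3.59382306e-01,  1.10580741e-02, -3.64411242e-04,
       -1.22409944e+00, -2.88083332e-01]), 'qd': array([-6.97084975e-04, -2.74302355e-04,  4.54209998e-04, -9.98145304e-05,
       -1.42564593e-03, -1.45319452e-05]), 'joint_efforts': array([-4.64042841e-04, -5.82710266e+01,  2.93048608e+01,  6.99710190e+00,
        6.69584144e-03, -9.17395141e-05]), 'eef_pos': array([ 0.15961831, -0.65565169,  0.40372249]), 'ee_rot': array([ 3.13993504e+00, -1.33946365e-04, -2.90289655e+00]), 'force': array([-0.05153188,  0.1626122 ,  0.65455612]), 'moment': array([-1.97882328e-02, -1.80585670e-02, -9.18472065e-05]), 'width': 0.08748279644207257}
0.1593
scene [[421.6791374    0.         320.72505054]
 [  0.         421.6791374  197.01961009]
 [  0.           0.           1.        ]] [[-0.38396883  0.79094393 -0.47641961  1.17484784]
 [ 0.92323518  0.33686649 -0.18481823  0.19727656]
 [ 0.01430895 -0.51081178 -0.85957349  1.16097682]
 [ 0.          0.          0.          1.        ]]
top [[482.19738448   0.         321.24473701]
 [  0.         482.19738448 198.39865356]
 [  0.           0.           1.        ]] [[ 1.14449420e-02 -9.89692049e-01  1.42753848e-01  3.24390821e-01]
 [-9.99930796e-01 -1.17164625e-02 -1.06154605e-03 -4.52107382e-02]
 [ 2.72317379e-03 -1.42731819e-01 -9.89757653e-01  1.74745313e+00]
 [ 0.00000000e+00  0.00000000e+00  0.00000000e+00  1.00000000e+00]]
```

View pics/scene0.png

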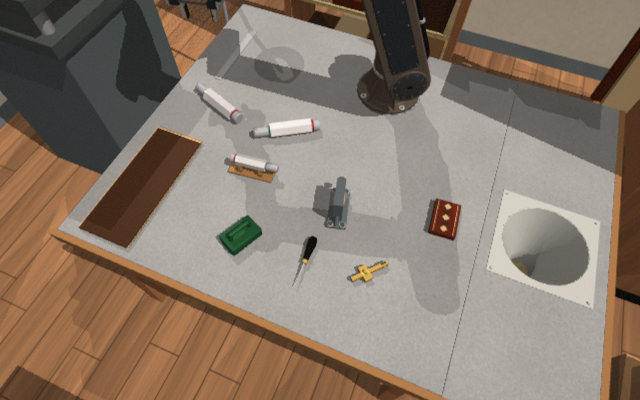

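View pics/top0.png

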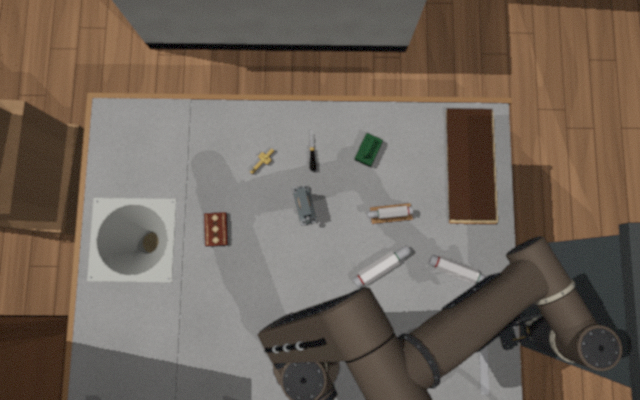

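The scene picture shows the gauge in its rest at about (252,165), with two larger look-alikes at (218,103) and (287,128), and the bracket at (338,203). In the top view the rest is at (392,212) and the bracket at (304,205).

```bash
cat > h.py <<'E'
import numpy as np, cv2
from station import arm
def ray(n,p):
    m=arm.camera_model(n);K=m["camera_matrix"];T=m["world_from_camera"]
    d=T[:3,:3]@np.linalg.solve(K,[p[1],p[0],1.]);return T[:3,3],d
def onz(n,p,z):
    o,d=ray(n,p);return o+d*(z-o[2])/d[2]
def tri(a,b):
    A=[];B=[]
    (o1,d1),(o2,d2)=ray("scene",a),ray("top",b)
    s=np.linalg.lstsq(np.c_[d1,-d2],o2-o1,rcond=None)[0]
    p,q=o1+d1*s[0],o2+d2*s[1];return (p+q)/2,np.linalg.norm(p-q)
def proj(n,P):
    m=arm.camera_model(n);T=np.linalg.inv(m["world_from_camera"]);c=T[:3,:3]@P+T[:3,3];u=m["camera_matrix"]@c;return u[1]/u[2],u[0]/u[2]
def cloud(n,d):
    m=arm.camera_model(n);K=m["camera_matrix"];T=m["world_from_camera"]
    v,u=np.mgrid[:400,:640];P=np.stack([(u-K[0,2])/K[0,0]*d,(v-K[1,2])/K[1,1]*d,d],-1)
    return P@T[:3,:3].T+T[:3,3]
E
python3 - <<'E'
from h import *
for n in ["scene","top"]:
  for q in ["gauge","go_tip","nogo_tip","rest_seat","rest","guide_mid","bracket","weight_mid","awl_mid","stock_mid","sample_mid"]:
    if q in("gauge","rest_seat","guide_mid","bracket","rest","go_tip","nogo_tip") or n=="top":
      r=arm.landmark_of(n,q); print(n,q,[(np.round(x["point"],1).tolist(),round(x["conf"],2)) for x in r[:4]])
  p=cv2.imread(f"pics/{n}0.png")
  if n=="scene": a=p[130:250,200:380]
  else: a=p[170:240,280:430]
  cv2.imwrite(f"pics/z{n}.png",cv2.resize(a,None,fx=4.4,fy=4.4,interpolation=cv2.INTER_CUBIC))
E
```

```text
scene gauge [([158.8, 249.9], 0.98), ([109.1, 223.4], 0.76), ([126.5, 289.3], 0.75)]
scene go_tip [([168.5, 277.5], 0.69), ([88.2, 197.8], 0.63), ([135.2, 250.1], 0.56)]
scene nogo_tip [([153.2, 231.3], 0.86), ([120.8, 317.6], 0.61), ([117.4, 241.2], 0.6)]
scene rest_seat [([165.6, 251.3], 0.67)]
scene rest [([168.2, 249.8], 0.76)]
scene guide_mid [([198.1, 338.9], 0.63)]
scene bracket [([207.2, 337.7], 0.64)]
top gauge [([272.0, 454.5], 0.92), ([267.3, 377.4], 0.85), ([210.8, 394.4], 0.63)]
top go_tip [([249.0, 406.3], 0.77), ([215.2, 367.7], 0.71), ([283.5, 488.7], 0.67), ([152.0, 368.5], 0.18)]
top nogo_tip [([282.5, 349.8], 0.87), ([259.6, 430.5], 0.72), ([213.5, 412.0], 0.67), ([209.6, 394.1], 0.44)]
top rest_seat [([211.4, 387.0], 0.69)]
top rest [([214.5, 393.1], 0.76), ([211.3, 388.0], 0.25)]
top guide_mid [([202.9, 303.2], 0.81)]
top bracket [([206.3, 307.6], 0.86)]
top weight_mid [([151.8, 368.2], 0.9)]
top awl_mid [([145.9, 312.6], 0.73)]
top stock_mid [([163.7, 263.7], 0.68)]
top sample_mid [([228.5, 211.9], 0.84), ([214.1, 393.8], 0.65)]
```

View pics/zscene.png

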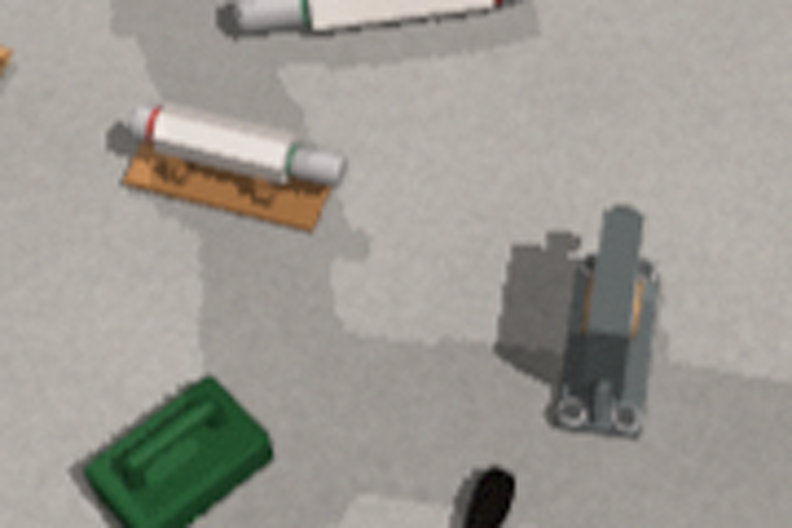

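View pics/ztop.png

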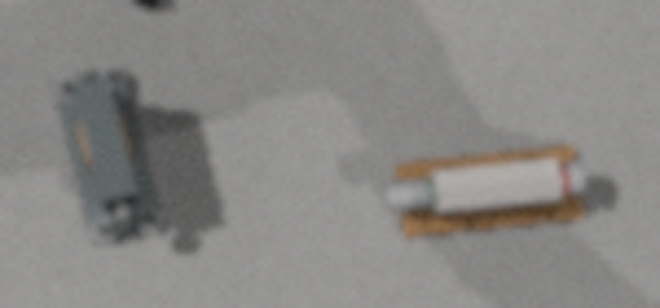

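Run:
```python
from h import *
np.set_printoptions(precision=4,suppress=True)
for k,a,b in [("gauge",(158.8,249.9),(210.8,394.4)),("go",(168.5,277.5),(215.2,367.7)),("nogo",(153.2,231.3),(213.5,412.0)),("rest",(168.2,249.8),(214.5,393.1)),("seat",(165.6,251.3),(211.4,387)),("guide",(198.1,338.9),(202.9,303.2)),("bracket",(207.2,337.7),(206.3,307.6))]:
    print(k,*tri(a,b))
for n in ["scene","top"]:
    d=np.load(n+"0.npy");C=cloud(n,d);valid=d>0
    if n=="top": C=C
    reg={"bracket":((0.45,0.65),(-0.12,0.12)),"rest":((0.42,0.60),(-0.32,-0.13))}
    t=valid&(C[...,2]<.02)&(C[...,0]>.3)&(C[...,0]<.7)&(C[...,1]>-.3)&(C[...,1]<.3)
    print(n,"table z",np.median(C[t][:,2]))
    for k,(X,Y) in reg.items():
        m=valid&(C[...,0]>X[0])&(C[...,0]<X[1])&(C[...,1]>Y[0])&(C[...,1]<Y[1])
        for z0,z1 in [(.008,.02),(.02,.05),(.05,.07),(.07,.1),(.1,.13)]:
            P=C[m&(C[...,2]>z0)&(C[...,2]<z1)]
            if len(P)>15:
                (cx,cy),(w,h),ang=cv2.minAreaRect((P[:,:2]*1000).astype(np.float32))
                print(n,k,z0,z1,len(P),"rect",round(cx,1),round(cy,1),round(w,1),round(h,1),round(ang,1),"zmax",P[:,2].max())
```

```text
gauge [ 0.5253 -0.3027  0.0645] 0.004121756600249153
go [ 0.5116 -0.2122  0.0432] 0.0013878682388106269
nogo [ 0.5198 -0.3708  0.0506] 0.0039314359484471885
rest [ 0.5207 -0.3109  0.0005] 0.0027470944956183778
seat [ 0.5297 -0.2887  0.0388] 0.01419541706265449
guide [0.5503 0.0151 0.0672] 0.002345087716552291
bracket [ 0.5456  0.0068 -0.001 ] 0.009108523014502884
scene table z -0.0006740850364899131
scene bracket 0.008 0.02 380 rect 550.7 2.5 147.3 141.4 68.3 zmax 0.019881827524385942
scene bracket 0.02 0.05 84 rect 554.1 17.4 129.7 48.4 13.1 zmax 0.04981094260101737
scene bracket 0.05 0.07 29 rect 587.8 23.9 28.5 33.4 19.7 zmax 0.0699086349424285
scene bracket 0.07 0.1 86 rect 541.5 11.7 122.3 35.8 14.4 zmax 0.09964482634036576
scene bracket 0.1 0.13 278 rect 552.9 14.3 99.5 27.9 15.1 zmax 0.11369031864580537
scene rest 0.008 0.02 176 rect 536.2 -273.1 39.9 99.1 9.0 zmax 0.01994689230273461
scene rest 0.02 0.05 96 rect 534.6 -262.6 21.4 113.9 18.0 zmax 0.04995375486991027
scene rest 0.05 0.07 273 rect 521.5 -265.1 34.4 111.3 7.0 zmax 0.06809677879553067
top table z 0.0009225301840374289
top bracket 0.008 0.02 365 rect 549.3 0.5 194.5 239.4 0.7 zmax 0.019963162455722605
top bracket 0.02 0.05 67 rect 549.8 13.0 136.6 56.7 15.0 zmax 0.04383543357551378
top bracket 0.07 0.1 71 rect 532.2 8.9 105.0 35.4 14.7 zmax 0.09981321166117652
top bracket 0.1 0.13 225 rect 550.8 13.6 97.1 28.4 15.7 zmax 0.11828546635062676
top rest 0.008 0.02 239 rect 508.1 -224.2 188.8 170.3 89.8 zmax 0.019537596053842643
top rest 0.02 0.05 36 rect 518.2 -262.0 45.6 101.2 14.6 zmax 0.04998326661853114
top rest 0.05 0.07 245 rect 519.7 -265.3 32.7 110.3 7.3 zmax 0.06998481533153633
```

Run:
```python
from h import *
np.set_printoptions(precision=4,suppress=True)
for n in ["scene","top"]:
    d=np.load(n+"0.npy");C=cloud(n,d);valid=d>0
    img=cv2.imread(f"pics/{n}0.png")[:,:,::-1].astype(int)
    m=valid&(C[...,0]>.45)&(C[...,0]<.6)&(C[...,1]>-.42)&(C[...,1]<-.18)
    P=C[m&(C[...,2]>.05)][:,:2]; 
    (cx,cy),(w,h),ang=cv2.minAreaRect((P*1000).astype(np.float32));print(n,"gauge",cx,cy,w,h,ang,len(P))
    # axis by top ridge: weight
    c=P.mean(0);u,s,v=np.linalg.svd(P-c);a=v[0]*np.sign(v[0][1]);print(" axis yaw",np.degrees(np.arctan2(a[1],a[0])),c)
    t=(P-c)@a;nrm=np.array([-a[1],a[0]]);w_=(P-c)@nrm
    print("  along range",np.sort(t)[[0,3,-4,-1]],"across",np.sort(w_)[[0,3,-4,-1]]); 
    e0,e1=c+a*np.percentile(t,1),c+a*np.percentile(t,99); print("  ends",e0,e1)
    P=C[m&(C[...,2]>.05)];col=img[m&(C[...,2]>.05)]
    R=P[(col[:,0]-col[:,1]>40)];G=P[(col[:,1]-col[:,0]>12)]
    print("  red",R.mean(0),len(R),"green",G.mean(0),len(G), "t",(R[:,:2].mean(0)-c)@a,(G[:,:2].mean(0)-c)@a)
    tt=(P[:,:2]-c)@a
    for lo in np.arange(-.09,.09,.02):
        k=(tt>lo)&(tt<lo+.02)
        if k.sum()>4:
            ww=(P[k][:,:2]-c)@nrm;print("   ",round(lo,3),k.sum(),"zmax",np.percentile(P[k][:,2],95),"w",ww.min(),ww.max())
    # rest board
    B=C[m&(C[...,2]>.006)&(C[...,2]<.014)&True][:,:2]
    col=img[m&(C[...,2]>.004)&(C[...,2]<.016)];BB=C[m&(C[...,2]>.004)&(C[...,2]<.016)]
    B=BB[(col[:,0]-col[:,2]>50)][:,:2]
    print("  board",len(B),cv2.minAreaRect((B*1000).astype(np.float32)))
    # bracket top
    m=valid&(C[...,0]>.45)&(C[...,0]<.65)&(C[...,1]>-.1)&(C[...,1]<.12)&(C[...,2]>.1)&(C[...,2]<.125)
    P=C[m];c=P.mean(0);u,s,v=np.linalg.svd(P[:,:2]-c[:2]);a=v[0];print(" bracket top",c,np.degrees(np.arctan2(a[1],a[0])),np.median(P[:,2]))
    m=valid&(C[...,0]>.45)&(C[...,0]<.65)&(C[...,1]>-.1)&(C[...,1]<.12)&(C[...,2]>.009)&(C[...,2]<.125)
    print(" all", cv2.minAreaRect((C[m][:,:2]*1000).astype(np.float32)))
# projections z fixed
for n,g in [("scene",[(158.8,249.9),(168.5,277.5),(153.2,231.3)]),("top",[(210.8,394.4),(215.2,367.7),(213.5,412)])]:
    print(n,[onz(n,p,.046)[:2] for p in g])
print("seat/rest",onz("scene",(165.6,251.3),.046),onz("top",(211.4,387),.046),onz("scene",(168.2,249.8),0),onz("top",(214.5,393.1),0))
print("guide",onz("scene",(198.1,338.9),.07),onz("top",(202.9,303.2),.07))
```

```text
scene gauge 525.1607055664062 -289.79425048828125 34.967323303222656 161.02381896972656 8.412222862243652 392
 axis yaw 96.97144190366929 [ 0.5283 -0.2909]
  along range [-0.0788 -0.0766  0.0803  0.0821] across [-0.0158 -0.0135  0.0186  0.0209]
  ends [ 0.5375 -0.3659] [ 0.5186 -0.2118]
  red [ 0.5371 -0.3532  0.0568] 12 green [ 0.5221 -0.2471  0.0555] 9 t -0.06290483936122225 0.044277731228839094
    -0.09 15 zmax 0.060425890206516494 w -0.007318988460936547 0.015117157380885175
    -0.07 46 zmax 0.06423532538223464 w -0.012245224042892773 0.01784275335831782
    -0.05 55 zmax 0.06428462809769508 w -0.015791148163015842 0.017822478136872315
    -0.03 56 zmax 0.06320620779822933 w -0.013499686380774804 0.018510798800583532
    -0.01 52 zmax 0.0643663952282881 w -0.01353654183572852 0.0195545757368239
    0.01 56 zmax 0.06428710357314471 w -0.013158200298315091 0.020871848175719045
    0.03 53 zmax 0.06456028951091689 w -0.013539930831165925 0.018644386209226448
    0.05 37 zmax 0.058661433965182704 w -0.009169985386999467 0.011662669783700789
    0.07 22 zmax 0.05911633683300669 w -0
[... 1414 characters left out ...]
rd 84 ((524.253173828125, -299.5670166015625), (56.69530487060547, 141.4135284423828), 7.093080043792725)
 bracket top [0.5505 0.0137 0.1091] -165.31480926237606 0.10918986882946369
 all ((548.5132446289062, 13.527107238769531), (211.10952758789062, 194.43858337402344), 88.7131118774414)
scene [array([ 0.5138, -0.3091]), array([ 0.5131, -0.2105]), array([ 0.5176, -0.3752])]
top [array([ 0.5284, -0.3075]), array([ 0.5115, -0.2125]), array([ 0.5194, -0.3699])]
seat/rest [ 0.5359 -0.2925  0.046 ] [ 0.5259 -0.2812  0.046 ] [ 0.5209 -0.3125  0.    ] [ 0.5202 -0.3097  0.    ]
guide [0.5522 0.0145 0.07  ] [0.5496 0.0161 0.07  ]<stdin>:16: RuntimeWarning: Mean of empty slice.
  ret = um.true_divide(
```

Run:
```python
from h import *
np.set_printoptions(precision=1,suppress=True,linewidth=200)
a=cv2.imread("pics/scene0.png")[172:234,318:358];b=cv2.imread("pics/top0.png")[180:230,285:330]
f=lambda i:cv2.resize(i,(400,560),interpolation=cv2.INTER_NEAREST)
cv2.imwrite("pics/br.png",np.hstack([cv2.resize(a,None,fx=9,fy=9,interpolation=0)[:558],cv2.resize(b,None,fx=9,fy=9,interpolation=0)[:558] if 0 else cv2.copyMakeBorder(cv2.resize(b,None,fx=9,fy=9,interpolation=0),0,108,0,0,0)]))
for n in ["scene","top"]:
    i=cv2.imread(f"pics/{n}0.png").astype(int);r=i[...,2]-i[...,0]
    R=(slice(185,215),slice(325,352)) if n=="scene" else (slice(190,218),slice(290,322))
    print(n,R);print(r[R])
```

```text
scene (slice(185, 215, None), slice(325, 352, None))
[[ 7  6  6  6  8  5  6  9 11 10 11  1 -5 -5 -7 -4 -3 -6 -6 -6  0 10 11 11 11 11  9]
 [ 5  6  6  7  7  8 10 11 10 10  9  1 -4 -4 -6 -6 -5 -5 -5 -6  5 11 12 10 10 10 11]
 [ 7  7  6  6  8  9 12 10  8  8  4 -2 -5 -5 -6 -4 -7 -5 -3 -5  5 11 11 10  9 11 10]
 [ 7  8  7  7  8  8  7  5  2  2  1 -4 -4 -5 -5 -7 -6 -4 -4 -5  4  9  9 11 12 11 11]
 [ 8  7  8  6  8  6  3  2  2  1 -2 -5 -5 -5 -6 -5 -4 -4 -6 -6  1  2  4  4  9 11 10]
 [ 7  6  6  7  8  6  2  1  1  2 -4 -6 -5 -6 -5 -6 -5 -6 -5 -4  0  1 -2  2  9 10  9]
 [ 8  6  7  7  7  6 -1  2  3  6 -3 -7 -6 -5 -5 -4 -5 -5 -5 -3  0  0  0  3  7 10 10]
 [ 6  8  7  7  7  6 -1 -3  4 16  0 -6 -5 -6 -6 -4 -6 -5 -6 -3  2  3  1  5  3 10 10]
 [ 7  5  7  5  9  6 -2 -3  8 22  0 -5 -6 -5 -6 -6 -5 -6 -4 -1 21  9  2  3  2  8 11]
 [ 6  6  6  8  7  4 -2 -4 17 18  0 -4 -6 -6 -5 -6 -5 -6 -5 11 56 14 -3 -4  2  9 11]
 [ 6  7  7  6  8  3 -3 -3 30 20 -1 -5 -5 -5 -5 -5 -4 -5 -5 24 68 13 -7 -7  3  9 11]
 [ 6  7  7  5  8  1 -4 -3 39 12 -3 -5 -6 -6 -4 -6 -6 -7 -5 25 61 12 -6 -6  3 10 11]
 [ 6  8  6  6  7 -1 -3 -3 40  5 -3 -6 -
[... 4493 characters left out ...]
 -4  -9  -4  -4   1   0   2   1   3   3   3]
 [  4   3   3   2   1   3   0   1  -2  -6  -9  -8  -8  -8  -8  -7 -10  -9  -8  -8  -5  -5  -5  -1  -5  -2   1   1   1   1   3   3]
 [  2   3   2   2   4   2   3   1  -3  -7  -6  -9  -7  -6  -8  -8  -8  -5  -7  -8  -6  -4  -5  -4  -4   1  -1   3   3   2   2   0]
 [  3   3   2   3   3   3   4   3  -1  -3  -8  -6  -9  -7  -7  -7  -4  -5  -6  -2  -4  -4  -6  -8  -3  -1   1   3   3   1   1   3]
 [  2   2   2   3   2   2   1   1   1  -5  -8  -8  -8  -8  -4  -4  -3   0   0  -2  -6  -7  -5  -6  -1   1  -1  -1   3   1   3   1]
 [  2   4   2   3   3   3   3   2   1  -3  -6  -8  -7  -9  -6  -5   0  -2   0  -4  -2  -2  -6  -5  -3  -6  -4   3   1   4   3   0]]
```

View pics/br.png

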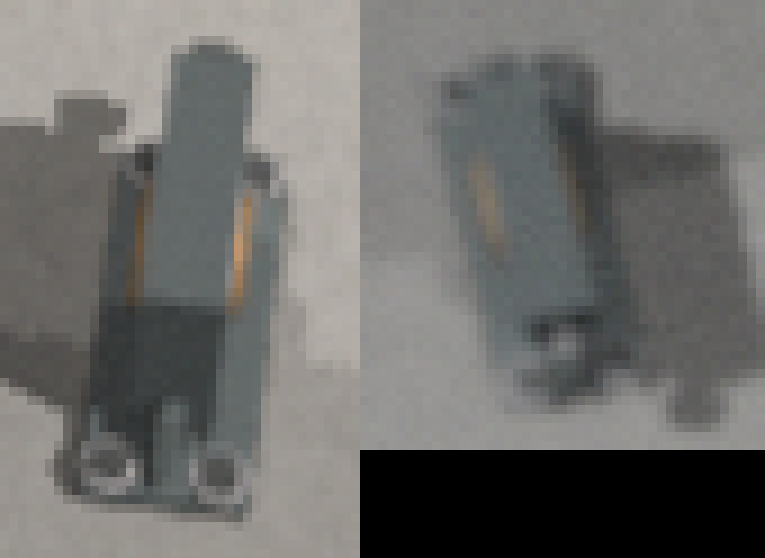

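```bash
cat > fit.py <<'E'
from h import *
from scipy.optimize import least_squares
np.set_printoptions(precision=2,suppress=True,linewidth=200)
th=np.radians(15.1);ew=np.array([np.cos(th),np.sin(th),0]);ex=np.array([-np.sin(th),np.cos(th),0])
def render(n,R,c,oy,oz,S=4):
    m=arm.camera_model(n);K=m["camera_matrix"];T=m["world_from_camera"]
    r=np.arange(R[0].start*S,R[0].stop*S)/S+.5/S-.5;q=np.arange(R[1].start*S,R[1].stop*S)/S+.5/S-.5
    v,u=np.meshgrid(r,q,indexing='ij')
    d=np.stack([(u-K[0,2])/K[0,0],(v-K[1,2])/K[1,1],np.ones_like(u)],-1)@T[:3,:3].T
    o=T[:3,3]-np.array([*c,0]);B=np.stack([ex,ew,[0,0,1]],1);o=o@B;d=d@B
    def box(lo,hi):
        t1=(np.array(lo)-o)/d;t2=(np.array(hi)-o)/d;a=np.minimum(t1,t2).max(-1);b=np.maximum(t1,t2).min(-1)
        return np.where(a<b,a,np.inf)
    def cyl(x0,x1,cy,cz,rad):
        dy,dz=d[...,1],d[...,2];py,pz=o[1]-cy,o[2]-cz
        A=dy**2+dz**2;Bq=py*dy+pz*dz;D=Bq**2-A*(py**2+pz**2-rad**2)
        ok=D>0;sq=np.sqrt(np.maximum(D,0));a,b=(-Bq-sq)/A,(-Bq+sq)/A
        t1=(x0-o[0])/d[...,0];t2=(x1-o[0])/d[...,0];a=np.maximum(a,np.minimum(t1,t2));b=np.minimum(b,np.maximum(t1,t2))
        return np.where(ok&(a<b),a,np.inf)
    h=np.minimum(box([-.014,-.048,.0],[.014,.048,.108]),box([-.03,-.07,0],[.03,.07,.014]))
    f=np.minimum(cyl(.014,.018,oy,.07+oz,.0205),cyl(-.018,-.014,oy,.07+oz,.0205))
    sh=lambda M:M.reshape(M.shape[0]//S,S,M.shape[1]//S,S).mean((1,3))
    return sh((f<h).astype(float)),sh((h<np.inf).astype(float))
E
python3 - <<'E'
from fit import *
for n,c0 in [("scene",(.5527,.0143)),("top",(.5508,.0136))]:
    R=(slice(182,216),slice(325,352)) if n=="scene" else (slice(188,218),slice(288,322))
    i=cv2.imread(f"pics/{n}0.png").astype(float);ob=(i[...,2]-i[...,0]+(6 if n=="scene" else 8))[R]
    # image profile: separate by sides with own gains; compare
    res=[]
    for dx in np.arange(-.004,.0041,.001):   # along ex (bore) nuisance
      for dv in np.arange(-.010,.0101,.001):
        if n=="scene": pts=[(0,dv)]
        else: pts=[(dv,0)]
        for oy,oz in pts:
            mdl,_=render(n,R,np.array(c0)+ex[:2]*dx,oy,oz,3)
            if n=="top": mdl=cv2.GaussianBlur(mdl,(0,0),.7)
            else: mdl=cv2.GaussianBlur(mdl,(0,0),.4)
            mask=cv2.dilate((mdl>.02).astype(np.uint8),np.ones((5,5)))>0
            bz=np.clip(ob,0,None)*1.0
            # exclude background warm table: only within 5px of model predicted at any
            mid=mdl.shape[1]
            x,y=bz[mask],mdl[mask]
            res.append((np.corrcoef(x,y)[0,1],dx,oy,oz))
    res.sort(reverse=True)
    print(n);[print([round(k,4) for k in r]) for r in res[:8]]
E
```

```text
scene
[np.float64(0.8602), np.float64(0.0), 0, np.float64(-0.006)]
[np.float64(0.857), np.float64(0.0), 0, np.float64(-0.007)]
[np.float64(0.8566), np.float64(0.0), 0, np.float64(-0.004)]
[np.float64(0.8555), np.float64(0.0), 0, np.float64(-0.008)]
[np.float64(0.8553), np.float64(0.0), 0, np.float64(-0.005)]
[np.float64(0.85), np.float64(0.0), 0, np.float64(-0.003)]
[np.float64(0.8466), np.float64(0.0), 0, np.float64(-0.009)]
[np.float64(0.8451), np.float64(0.001), 0, np.float64(-0.005)]
top
[np.float64(0.8401), np.float64(0.001), np.float64(0.004), 0]
[np.float64(0.8376), np.float64(0.001), np.float64(0.005), 0]
[np.float64(0.836), np.float64(0.001), np.float64(0.006), 0]
[np.float64(0.8319), np.float64(0.001), np.float64(0.003), 0]
[np.float64(0.8251), np.float64(0.001), np.float64(0.007), 0]
[np.float64(0.8237), np.float64(0.001), np.float64(0.002), 0]
[np.float64(0.8186), np.float64(0.0), np.float64(0.004), 0]
[np.float64(0.8168), np.float64(0.0), np.float64(0.005), 0]
```

Call:
carry_out(
  targets=[
    [[0,0,-1,0,0,0.3,1],[0,0,-1,0,0,0.3,1],[0,0,-1,0,0,0.3,1],[0,0,-1,0,0,0.3,1],[0,0,-1,0,0,0.3,1],[0,0,-1,0,0,0.3,1],[0,0,-1,0,0,0.3,1],[0,0,-1,0,0,0.3,1],[0,0,-1,0,0,0.3,1],[0,0,-1,0,0,0.3,1],[0,0,-0.41,0,0,0.3,1]],
  ],
)

```text
t: 2.38
eef_pos: [0.1597, -0.6559, 0.3219]
ee_rot: [3.142, -0.0, -1.446]
force: [0.3, -0.6, 0.7]
width: 0.0875
```

Call:
carry_out(
  targets=[
    [[0,0,0,-0.7,-0.95,0,1],[0,0,0,-0.73,-0.95,0,1],[0,0,0,-0.73,-0.95,0,1],[0,0,0,-0.73,-0.95,0,1],[0,0,0,-0.73,-0.95,0,1],[0,0,0,-0.73,-0.95,0,1],[0,0,0,-0.73,-0.95,0,1],[0,0,0,-0.73,-0.95,0,1],[0,0,0,-0.73,-0.95,0,1],[0,0,0,-0.73,-0.95,0,1],[0,0,0,-0.73,-0.95,0,1],[0,0,0,-0.73,-0.95,0,1],[0,0,0,-0.73,-0.95,0,1],[0,0,0,-0.73,-0.95,0,1],[0,0,0,-0.73,-0.95,0,1],[0,0,0,-0.73,-0.95,0,1],[0,0,0,-0.73,-0.95,0,1]],
  ],
)

```text
t: 4.5
eef_pos: [0.5236, -0.2989, 0.3223]
ee_rot: [-3.141, -0.0, -1.449]
force: [0.4, -0.6, 0.2]
width: 0.0876
```

Call:
carry_out(
  targets=[
    [[0,0,0,0,0,0.9,1],[0,0,0,0,0,0.9,1],[0,0,0,0,0,0.9,1],[0,0,0,0,0,0.9,1],[0,0,0,0,0,0.6,1],[0,0,0,0,0,0.47,1],[0,0,0,0,0,0,1]],
  ],
)

```text
t: 5.38
eef_pos: [0.5227, -0.2996, 0.2047]
ee_rot: [3.14, 0.0, -1.449]
force: [0.5, -0.7, 1.2]
width: 0.0873
```

Run:
```python
from h import *
for n in ["scene","top"]:
    p,d=arm.grab_frame(n); cv2.imwrite(f"pics/{n}1.png",p[:,:,::-1])
    a=p[110:220,180:330] if n=="scene" else p[150:260,320:470]
    cv2.imwrite(f"pics/z{n}1.png",cv2.resize(a,None,fx=5,fy=5,interpolation=2)[:,:,::-1])
```

```text
(no output)
```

View pics/zscene1.png

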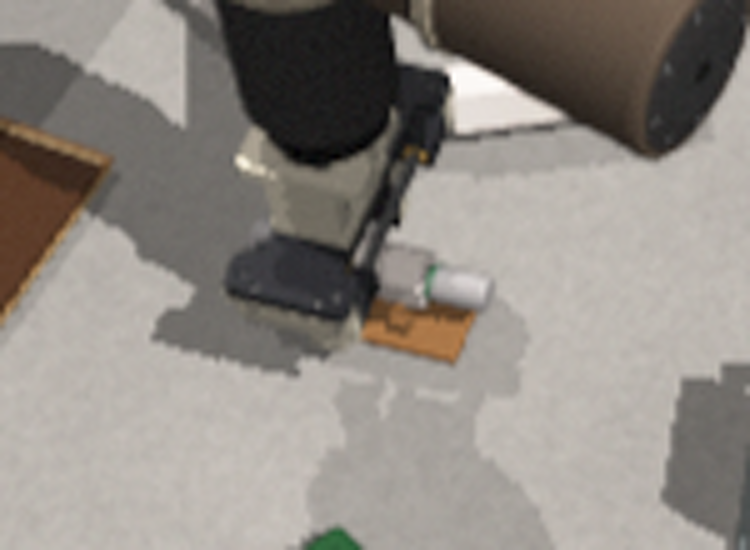

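The gripper straddles the gauge with the green go end free, seen at zoom (460,285) and facing the bracket. I'll close gently.

Call:
carry_out(
  targets=[
    [[0,0,0,0,0,0,-1],[0,0,0,0,0,0,-1],[0,0,0,0,0,0,-1],[0,0,0,0,0,0,-1],[0,0,0,0,0,0,-1],[0,0,0,0,0,0,-1]],
  ],
  squeeze=12,
)

```text
t: 6.22
eef_pos: [0.5234, -0.2997, 0.2056]
ee_rot: [-3.14, -0.0, -1.449]
force: [7.2, 1.9, 0.1]
width: 0.0332
```

Call:
carry_out(
  targets=[
    [[0,0,0,0,0,0,-1],[0,0,0,0,-0.02,0,-1],[0,0,0,0,0,0,-1]],
  ],
)

```text
t: 6.6
eef_pos: [0.5239, -0.2997, 0.2057]
ee_rot: [-3.14, -0.0, -1.449]
force: [4.8, -0.4, -0.7]
width: 0.0319
```

Call:
carry_out(
  targets=[
    [[0,0,0,0,-0.03,0,-1],[0,0,0,0,0,0,-1],[0,0,0,0,0,0,-1]],
  ],
)

```text
t: 6.98
eef_pos: [0.5241, -0.2997, 0.2057]
ee_rot: [-3.142, -0.0, -1.449]
force: [1.3, -1.5, 4.6]
width: 0.0317
```

Call:
carry_out(
  targets=[
    [[0,0,0,0,0,0,-1],[0,0,0,0,0,0,-1],[0,0,0,0,0,-0.2,-1],[0,0,0,0,0,-0.6,-1],[0,0,0,0,0,-0.8,-1],[0,0,0,0,0,-0.8,-1],[0,0,-0.5,0,0,0,-1],[0,0,-0.5,0,0,0,-1],[0,0,0,0,0,0,-1]],
  ],
  squeeze=55,
)

```text
t: 8.1
eef_pos: [0.5238, -0.2993, 0.2658]
ee_rot: [3.141, 0.001, -1.31]
force: [-0.1, 0.2, -3.8]
width: 0.0316
```

Call:
carry_out(
  targets=[
    [[0,0,0,-0.3,-0.2,0,-1],[0,0,0,-0.7,-0.5,0,-1],[0,0,0,-0.8,-0.55,0,-1],[0,0,0,-0.8,-0.55,0,-1],[0,0,0,-0.8,-0.55,0,-1],[0,0,0,-0.8,-0.55,0.2,-1],[0,0,0,-0.8,-0.55,0.3,-1],[0,0,0,-0.8,-0.55,0.4,-1],[0,0,0,-0.5,-0.35,0.3,-1],[0,0,0,-0.22,-0.14,0.2,-1],[0,0,0,0,0,0,-1]],
  ],
)

```text
t: 9.48
eef_pos: [0.5904, -0.1128, 0.23]
ee_rot: [3.141, 0.0, -1.309]
force: [-0.3, -0.5, -2.7]
width: 0.0317
```

Run:
```python
from h import *
o=[]
for n in ["scene","top"]:
    p,d=arm.grab_frame(n); cv2.imwrite(f"pics/{n}2.png",p[:,:,::-1]); np.save(n+"2.npy",d)
    a=p[130:240,250:370] if n=="scene" else p[150:260,270:390]
    o.append(cv2.resize(a,(400,int(400*a.shape[0]/a.shape[1])),interpolation=2)[:,:,::-1])
cv2.imwrite("pics/z2.png",np.hstack(o))
print(arm.get_state()["force"],arm.get_state()["moment"])
```

```text
[-0.53793585 -0.2229539  -4.57025706] [ 0.01200591  0.11333259 -0.02686282]
```

View pics/z2.png

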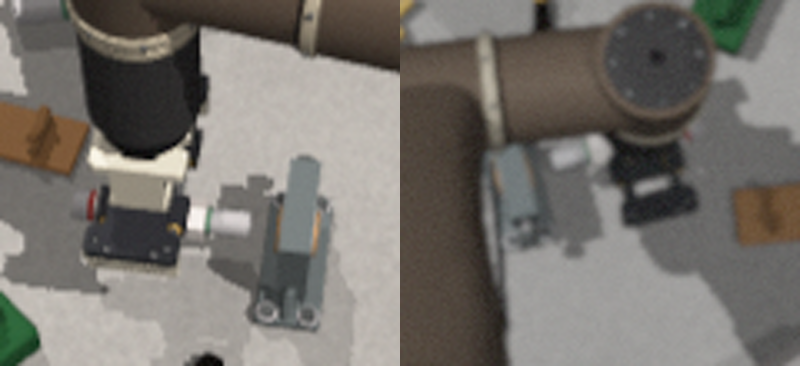

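Call:
carry_out(
  targets=[
    [[0,0,0,-0.3,0,0,-1],[0,0,0,-0.3,0,0,-1],[0,0,0,-0.2,0,0,-1],[0,0,0,-0.05,0,0,-1],[0,0,0,-0.05,0,0,-1],[0,0,0,0,0,0,-1]],
  ],
)

```text
t: 10.32
eef_pos: [0.5847, -0.0913, 0.2304]
ee_rot: [-3.142, -0.0, -1.31]
force: [-0.7, 1.0, -3.9]
width: 0.0314
```

```bash
cat > st.py <<'E'
import numpy as np
from station import arm
s=arm.get_state();ex=np.array([-.2588,.9659,0]);ey=np.array([.9659,.2588,0])
p=s["eef_pos"]-np.array([.5558,.0151,.0]);f=s["force"]
print("t %.2f s %.1f mm  y %.2f z(axis) %.2f | F along %.1f side %.1f z %.1f | M %s rot %s w %.4f"%(s["t"],p@ex*1e3,p@ey*1e3,(s["eef_pos"][2]-.1597)*1e3,f@ex,f@ey,f[2],np.round([s["moment"]@ex,s["moment"]@ey,s["moment"][2]],2),np.round(s["ee_rot"],4),s["width"]))
E
python3 st.py
```

```text
t 10.32 s -110.2 mm  y 0.39 z(axis) 70.71 | F along 1.2 side -0.4 z -3.9 | M [0.1  0.06 0.03] rot [-3.1416 -0.     -1.3096] w 0.0314
```

Call:
carry_out(
  targets=[
    [[0,0,0,-0.04,0,0,-1],[0,0,0,-0.04,0,0,-1],[0,0,0,-0.04,0,0,-1],[0,0,0,0,0,0,-1]],
  ],
)

```text
t: 10.82
eef_pos: [0.5839, -0.0884, 0.2304]
ee_rot: [-3.142, 0.0, -1.31]
force: [0.6, 0.5, -4.2]
width: 0.0315
```

```bash
python3 st.py
```

```text
t 10.82 s -107.2 mm  y 0.35 z(axis) 70.73 | F along 0.3 side 0.7 z -4.2 | M [0.08 0.09 0.02] rot [-3.1416  0.     -1.3096] w 0.0315
```

Call:
carry_out(
  targets=[
    [[0,0,0,-0.04,0,0,-1],[0,0,0,-0.04,0,0,-1],[0,0,0,0,0,0,-1]],
  ],
)

```text
t: 11.2
eef_pos: [0.5833, -0.0864, 0.2303]
ee_rot: [3.141, 0.0, -1.31]
force: [0.0, -0.1, -3.9]
width: 0.0317
```

```bash
python3 st.py
```

```text
t 11.20 s -105.2 mm  y 0.32 z(axis) 70.65 | F along -0.1 side 0.0 z -3.9 | M [ 0.13 -0.04 -0.02] rot [ 3.1414  0.     -1.3095] w 0.0317
```

Call:
carry_out(
  targets=[
    [[0,0,0,-0.04,0,0,-1],[0,0,0,-0.04,0,0,-1],[0,0,0,0,0,0,-1]],
  ],
)

```text
t: 11.58
eef_pos: [0.5826, -0.0845, 0.2301]
ee_rot: [3.141, 0.0, -1.31]
force: [-0.6, 0.1, -5.6]
width: 0.0314
```

```bash
python3 st.py
```

```text
t 11.57 s -103.1 mm  y 0.06 z(axis) 70.43 | F along 0.2 side -0.5 z -5.6 | M [ 0.38 -0.2  -0.01] rot [ 3.1408e+00  3.0000e-04 -1.3098e+00] w 0.0314
```

Call:
carry_out(
  targets=[
    [[0,0,0,-0.04,0,0,-1],[0,0,0,0,0,0,-1]],
  ],
)

```text
t: 11.82
eef_pos: [0.5825, -0.0841, 0.2303]
ee_rot: [3.141, -0.001, -1.31]
force: [-0.4, -5.5, -6.7]
width: 0.0317
```

```bash
python3 st.py
```

```text
t 11.82 s -102.7 mm  y 0.12 z(axis) 70.59 | F along -5.2 side -1.9 z -6.7 | M [ 0.57 -2.01  0.06] rot [ 3.1408e+00 -7.0000e-04 -1.3096e+00] w 0.0317
```

Call:
carry_out(
  targets=[
    [[0,0,0,0.05,0,0,-1],[0,0,0,0,0.06,0.06,-1],[0,0,0,0,0,0,-1]],
  ],
)

```text
t: 12.2
eef_pos: [0.5816, -0.085, 0.229]
ee_rot: [-3.141, 0.0, -1.31]
force: [-0.3, 0.2, -3.4]
width: 0.0316
```

```bash
python3 st.py
```

```text
t 12.20 s -103.4 mm  y -0.96 z(axis) 69.34 | F along 0.3 side -0.3 z -3.4 | M [ 0.12  0.02 -0.04] rot [-3.1409  0.     -1.3096] w 0.0316
```

Call:
carry_out(
  targets=[
    [[0,0,0,-0.05,0,0,-1],[0,0,0,-0.03,0,0,-1],[0,0,0,0,0,0,-1]],
  ],
)

```text
t: 12.58
eef_pos: [0.5814, -0.0839, 0.2293]
ee_rot: [-3.141, -0.001, -1.309]
force: [2.3, -7.7, -4.0]
width: 0.0317
```

```bash
python3 st.py
```

```text
t 12.57 s -102.3 mm  y -0.89 z(axis) 69.62 | F along -8.0 side 0.2 z -4.0 | M [ 0.04 -2.6  -0.05] rot [-3.1409e+00 -1.3000e-03 -1.3094e+00] w 0.0317
```

Call:
carry_out(
  targets=[
    [[0,0,0,0.06,0,0,-1],[0,0,0,0,0.04,0.06,-1],[0,0,0,0,0,0,-1]],
  ],
)

```text
t: 12.95
eef_pos: [0.5802, -0.0848, 0.2272]
ee_rot: [3.141, 0.0, -1.31]
force: [0.3, 0.5, -3.2]
width: 0.0318
```

```bash
python3 st.py
```

```text
t 12.95 s -102.8 mm  y -2.31 z(axis) 67.51 | F along 0.4 side 0.5 z -3.2 | M [0.13 0.07 0.03] rot [ 3.1412e+00  3.0000e-04 -1.3097e+00] w 0.0318
```

Call:
carry_out(
  targets=[
    [[0,0,0,-0.05,0,0,-1],[0,0,0,-0.02,0,0,-1],[0,0,0,0,0,0,-1]],
  ],
)

```text
t: 13.32
eef_pos: [0.58, -0.0832, 0.2274]
ee_rot: [-3.142, 0.0, -1.309]
force: [-0.8, 0.1, -3.9]
width: 0.0315
```

```bash
python3 st.py
```

```text
t 13.32 s -101.2 mm  y -2.10 z(axis) 67.73 | F along 0.3 side -0.7 z -3.9 | M [ 0.08  0.06 -0.01] rot [-3.1415  0.     -1.3095] w 0.0315
```

Call:
carry_out(
  targets=[
    [[0,0,0,-0.04,0,0,-1],[0,0,0,-0.04,0,0,-1],[0,0,0,0,0,0,-1]],
  ],
)

```text
t: 13.7
eef_pos: [0.5795, -0.0813, 0.2273]
ee_rot: [-3.141, 0.0, -1.31]
force: [1.1, -0.1, -5.3]
width: 0.032
```

```bash
python3 st.py
```

```text
t 13.70 s -99.2 mm  y -2.09 z(axis) 67.62 | F along -0.4 side 1.0 z -5.3 | M [-0.21 -0.29 -0.11] rot [-3.1415e+00  1.0000e-04 -1.3097e+00] w 0.0320
```

Call:
carry_out(
  targets=[
    [[0,0,0,-0.03,-0.015,0.015,-1],[0,0,0,-0.04,0,0,-1],[0,0,0,0,0,0,-1]],
  ],
)

```text
t: 14.08
eef_pos: [0.5793, -0.0794, 0.227]
ee_rot: [3.141, 0.0, -1.31]
force: [-0.1, -0.1, -4.1]
width: 0.0315
```

```bash
python3 st.py
```

```text
t 14.07 s -97.4 mm  y -1.81 z(axis) 67.31 | F along -0.1 side -0.1 z -4.1 | M [ 0.06  0.09 -0.01] rot [ 3.1414e+00  1.0000e-04 -1.3096e+00] w 0.0315
```

Call:
carry_out(
  targets=[
    [[0,0,0,-0.06,0,0,-1],[0,0,0,-0.06,0,0,-1],[0,0,0,-0.06,0,0,-1],[0,0,0,0,0,0,-1]],
  ],
)

```text
t: 14.58
eef_pos: [0.5781, -0.075, 0.227]
ee_rot: [-3.142, 0.0, -1.309]
force: [0.2, 0.9, -4.4]
width: 0.0316
```

```bash
python3 st.py
```

```text
t 14.57 s -92.8 mm  y -1.75 z(axis) 67.33 | F along 0.8 side 0.5 z -4.4 | M [0.05 0.1  0.05] rot [-3.1416e+00  1.0000e-04 -1.3095e+00] w 0.0316
```

Call:
carry_out(
  targets=[
    [[0,0,0,-0.08,0,0,-1],[0,0,0,-0.08,0,0,-1],[0,0,0,-0.08,0,0,-1],[0,0,0,-0.08,0,0,-1],[0,0,0,0,0,0,-1]],
  ],
)

```text
t: 15.2
eef_pos: [0.5761, -0.0673, 0.227]
ee_rot: [-3.142, 0.0, -1.309]
force: [0.5, 0.7, -4.5]
width: 0.0315
```

```bash
python3 st.py
```

```text
t 15.20 s -84.8 mm  y -1.74 z(axis) 67.34 | F along 0.6 side 0.7 z -4.5 | M [ 0.08  0.09 -0.03] rot [-3.1415e+00  1.0000e-04 -1.3095e+00] w 0.0315
```

Call:
carry_out(
  targets=[
    [[0,0,0,-0.08,0,0,-1],[0,0,0,-0.08,0,0,-1],[0,0,0,-0.08,0,0,-1],[0,0,0,-0.08,0,0,-1],[0,0,0,-0.08,0,0,-1],[0,0,0,0,0,0,-1]],
  ],
)

```text
t: 15.95
eef_pos: [0.5735, -0.0576, 0.227]
ee_rot: [3.142, 0.0, -1.31]
force: [0.3, 0.3, -4.1]
width: 0.0315
```

```bash
python3 st.py
```

```text
t 15.95 s -74.8 mm  y -1.74 z(axis) 67.31 | F along 0.2 side 0.4 z -4.1 | M [0.   0.15 0.02] rot [ 3.1416e+00  2.0000e-04 -1.3096e+00] w 0.0315
```

Call:
carry_out(
  targets=[
    [[0,0,0,-0.08,0,0,-1],[0,0,0,-0.08,0,0,-1],[0,0,0,-0.06,0,0,-1],[0,0,0,-0.04,0,0,-1],[0,0,0,-0.04,0,0,-1],[0,0,0,0,0,0,-1]],
  ],
)

```text
t: 16.7
eef_pos: [0.5716, -0.0505, 0.227]
ee_rot: [-3.142, 0.0, -1.31]
force: [-0.1, -0.2, -4.6]
width: 0.0318
```

```bash
python3 st.py
```

```text
t 16.70 s -67.4 mm  y -1.73 z(axis) 67.33 | F along -0.2 side -0.2 z -4.6 | M [-0.01  0.01 -0.  ] rot [-3.1415e+00  1.0000e-04 -1.3096e+00] w 0.0318
```

Call:
carry_out(
  targets=[
    [[0,0,0,-0.04,0,0,-1],[0,0,0,0,0,0,-1]],
  ],
)

```text
t: 16.95
eef_pos: [0.5715, -0.05, 0.2271]
ee_rot: [-3.142, -0.001, -1.31]
force: [1.0, -3.9, -6.2]
width: 0.0315
```

```bash
python3 st.py
```

```text
t 16.95 s -66.9 mm  y -1.70 z(axis) 67.39 | F along -4.0 side -0.1 z -6.2 | M [-0.19 -1.79  0.03] rot [-3.1415e+00 -6.0000e-04 -1.3095e+00] w 0.0315
```

Call:
carry_out(
  targets=[
    [[0,0,0,-0.02,0,0,-1],[0,0,0,0,0,0,-1]],
  ],
)

```text
t: 17.2
eef_pos: [0.5714, -0.0498, 0.2271]
ee_rot: [3.142, -0.001, -1.31]
force: [3.2, -7.2, -6.2]
width: 0.0313
```

```bash
python3 st.py
```

```text
t 17.20 s -66.7 mm  y -1.71 z(axis) 67.41 | F along -7.7 side 1.2 z -6.2 | M [-0.24 -2.9   0.02] rot [ 3.1416e+00 -1.0000e-03 -1.3095e+00] w 0.0313
```

Call:
carry_out(
  targets=[
    [[0,0,0,-0.02,0,0,-1],[0,0,0,0,0,0,-1],[0,0,0,0,0,0,-1]],
  ],
)

```text
t: 17.58
eef_pos: [0.5714, -0.0497, 0.2271]
ee_rot: [3.142, -0.001, -1.31]
force: [3.3, -9.9, -7.7]
width: 0.0314
```

```bash
python3 st.py;python3 - <<'E'
from h import *
o=[]
for n in ["scene","top"]:
    p,d=arm.grab_frame(n)
    a=p[150:230,270:370] if n=="scene" else p[160:240,270:370]
    o.append(cv2.resize(a,(400,320),interpolation=2)[:,:,::-1])
cv2.imwrite("pics/z3.png",np.hstack(o))
E
```

```text
t 17.57 s -66.6 mm  y -1.70 z(axis) 67.45 | F along -10.4 side 0.6 z -7.7 | M [-0.31 -3.92  0.02] rot [ 3.1416e+00 -1.5000e-03 -1.3095e+00] w 0.0314
```

View pics/z3.png

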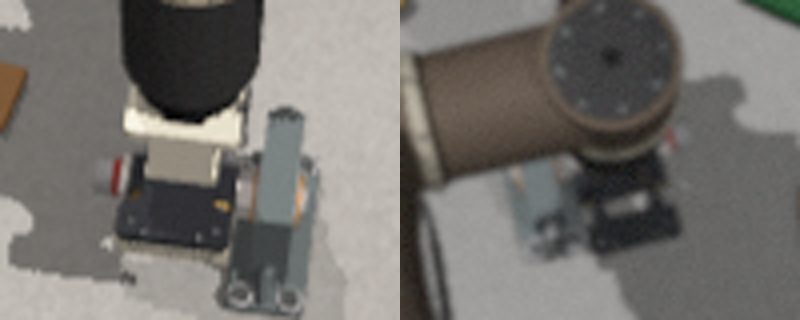

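Call:
carry_out(
  targets=[
    [[0,0,0,0.05,0,0,-1],[0,0,0,0.1,0,0,-1],[0,0,0,0.15,0,0,-1],[0,0,0,0.15,0,0,-1],[0,0,0,0.15,0,0,-1],[0,0,0,0.2,0,0,-1],[0,0,0,0.2,0,0,-1],[0,0,0,0.2,0,0,-1],[0,0,0,0.2,0,0,-1],[0,0,0,0.2,0,0,-1],[0,0,0,0.2,0,0,-1],[0,0,0,0.2,0,0,-1],[0,0,0,0.2,0,0,-1],[0,0,0,0,0,0,-1]],
  ],
)

```text
t: 19.42
eef_pos: [0.5853, -0.1021, 0.227]
ee_rot: [3.141, -0.0, -1.31]
force: [1.1, 0.4, -2.7]
width: 0.0318
```

```bash
python3 st.py
```

```text
t 19.43 s -120.9 mm  y -1.82 z(axis) 67.27 | F along 0.1 side 1.1 z -2.7 | M [0.11 0.06 0.02] rot [ 3.1415 -0.     -1.3101] w 0.0318
```

Call:
carry_out(
  targets=[
    [[0,0,0,0.1,0,-0.5,-1],[0,0,0,0,0,-0.9,-1],[0,0,0,0,0,-0.9,-1],[0,0,0,0,0,-0.8,-1],[0,0,0,-0.34,0,-0.2,-1],[0,0,0,-0.8,0,0,-1],[0,0,0,-0.9,0,0,-1],[0,0,0,-0.9,0,0,-1],[0,0,0,-0.9,0,0,-1],[0,0,0,-0.9,0,0,-1],[0,0,0,-0.9,0,0,-1],[0,0,0,-0.9,0,0,-1],[0,0,0,-0.9,0,0,-1],[0,0,0,-0.9,0,0,-1],[0,0,0,-0.7,0,0,-1],[0,0,0,-0.5,0,0,-1],[0,0,0,0,0,0,-1]],
  ],
)

```text
t: 21.55
eef_pos: [0.524, 0.127, 0.3094]
ee_rot: [3.141, -0.0, -1.308]
force: [0.1, 0.2, -3.8]
width: 0.0315
```

```bash
python3 st.py
```

```text
t 21.55 s 116.4 mm  y -1.72 z(axis) 149.66 | F along 0.1 side 0.2 z -3.8 | M [ 0.13 -0.05  0.06] rot [ 3.1413e+00 -1.0000e-04 -1.3084e+00] w 0.0315
```

Call:
carry_out(
  targets=[
    [[0,0,0,0,0,0.9,-1],[0,0,0,0,0,0.9,-1],[0,0,0,0,0,0.9,-1],[0,0,0,0,0,0.59,-1],[0,0,0,0.3,0,0,-1],[0,0,0,0.3,0,0,-1],[0,0,0,0.2,0,0,-1],[0,0,0,0.1,0,0,-1],[0,0,0,0,0,0,-1]],
  ],
)

```text
t: 22.68
eef_pos: [0.5302, 0.1043, 0.2276]
ee_rot: [-3.141, 0.0, -1.31]
force: [0.3, 0.5, -3.8]
width: 0.0315
```

```bash
python3 st.py;python3 - <<'E'
from h import *
o=[]
for n in ["scene","top"]:
    p,d=arm.grab_frame(n)
    a=p[150:230,310:410] if n=="scene" else p[160:240,240:340]
    o.append(cv2.resize(a,(400,320),interpolation=2)[:,:,::-1])
cv2.imwrite("pics/z4.png",np.hstack(o))
E
```

```text
t 22.68 s 92.8 mm  y -1.60 z(axis) 67.92 | F along 0.4 side 0.4 z -3.8 | M [ 0.11  0.06 -0.02] rot [-3.141e+00  2.000e-04 -1.310e+00] w 0.0315
```

View pics/z4.png

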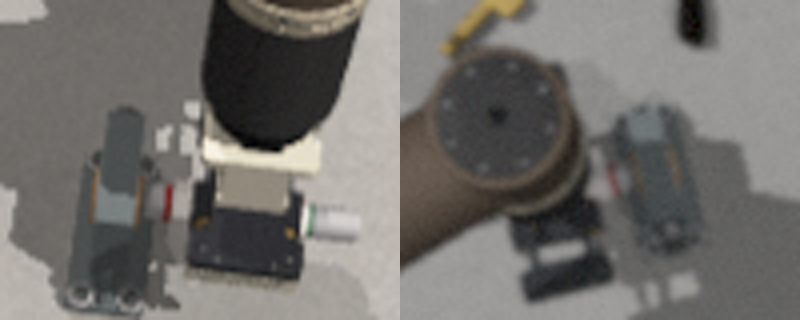

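Call:
carry_out(
  targets=[
    [[0,0,0,0.06,0,0.02,-1],[0,0,0,0.04,0,0,-1],[0,0,0,0.04,0,0,-1],[0,0,0,0,0,0,-1]],
  ],
)

```text
t: 23.28
eef_pos: [0.5311, 0.1011, 0.2268]
ee_rot: [3.142, -0.0, -1.31]
force: [0.4, 0.6, -3.5]
width: 0.0313
```

```bash
python3 st.py
```

```text
t 23.27 s 89.4 mm  y -1.61 z(axis) 67.08 | F along 0.5 side 0.5 z -3.5 | M [ 0.08 -0.    0.02] rot [ 3.1416 -0.     -1.3097] w 0.0313
```

Call:
carry_out(
  targets=[
    [[0,0,0,0.04,0,0,-1],[0,0,0,0,0,0,-1]],
  ],
)

```text
t: 23.52
eef_pos: [0.5313, 0.1001, 0.2268]
ee_rot: [3.142, 0.0, -1.31]
force: [-0.3, -0.0, -4.4]
width: 0.0314
```

```bash
python3 st.py
```

```text
t 23.52 s 88.4 mm  y -1.65 z(axis) 67.08 | F along 0.1 side -0.3 z -4.4 | M [ 0.06  0.05 -0.02] rot [ 3.1416  0.     -1.3097] w 0.0314
```

Call:
carry_out(
  targets=[
    [[0,0,0,0.04,0,0,-1],[0,0,0,0.02,0,0,-1],[0,0,0,0,0,0,-1]],
  ],
)

```text
t: 23.9
eef_pos: [0.5317, 0.0986, 0.2268]
ee_rot: [3.142, -0.0, -1.31]
force: [-0.4, -0.1, -4.1]
width: 0.0319
```

```bash
python3 st.py
```

```text
t 23.90 s 86.9 mm  y -1.66 z(axis) 67.10 | F along 0.0 side -0.4 z -4.1 | M [ 0.11  0.03 -0.01] rot [ 3.1416 -0.     -1.3097] w 0.0319
```

Call:
carry_out(
  targets=[
    [[0,0,0,0.04,0,0,-1],[0,0,0,0,0,0,-1]],
  ],
)

```text
t: 24.15
eef_pos: [0.532, 0.0976, 0.2268]
ee_rot: [3.142, -0.0, -1.31]
force: [-0.7, -0.7, -4.1]
width: 0.0317
```

```bash
python3 st.py
```

```text
t 24.15 s 85.9 mm  y -1.66 z(axis) 67.08 | F along -0.5 side -0.8 z -4.1 | M [ 0.09  0.05 -0.06] rot [ 3.1416 -0.     -1.3097] w 0.0317
```

Call:
carry_out(
  targets=[
    [[0,0,0,0.04,0,0,-1],[0,0,0,0,0,0,-1]],
  ],
)

```text
t: 24.4
eef_pos: [0.5322, 0.0967, 0.2268]
ee_rot: [-3.142, 0.0, -1.31]
force: [0.5, 1.3, -3.6]
width: 0.0317
```

```bash
python3 st.py
```

```text
t 24.40 s 85.0 mm  y -1.64 z(axis) 67.08 | F along 1.2 side 0.8 z -3.6 | M [0.21 0.13 0.03] rot [-3.1416e+00  1.0000e-04 -1.3097e+00] w 0.0317
```

Call:
carry_out(
  targets=[
    [[0,0,0,0.02,0,0,-1],[0,0,0,0,0,0,-1]],
  ],
)

```text
t: 24.65
eef_pos: [0.5323, 0.0966, 0.2268]
ee_rot: [-3.141, 0.0, -1.31]
force: [-0.6, 4.3, -3.3]
width: 0.0316
```

```bash
python3 st.py
```

```text
t 24.65 s 84.8 mm  y -1.60 z(axis) 67.08 | F along 4.3 side 0.5 z -3.3 | M [ 0.22  1.42 -0.04] rot [-3.1414e+00  4.0000e-04 -1.3097e+00] w 0.0316
```

Contact at the step, where expected. I'll raise it to about 10 N and hold.

Call:
carry_out(
  targets=[
    [[0,0,0,0.02,0,0,-1],[0,0,0,0.02,0,0,-1],[0,0,0,0,0,0,-1]],
  ],
)

```text
t: 25.02
eef_pos: [0.5325, 0.0962, 0.2267]
ee_rot: [-3.141, 0.001, -1.31]
force: [-4.2, 9.9, -3.2]
width: 0.0315
```

```bash
python3 st.py
```

```text
t 25.02 s 84.4 mm  y -1.54 z(axis) 67.05 | F along 10.7 side -1.5 z -3.2 | M [ 0.6   3.41 -0.11] rot [-3.1410e+00  1.4000e-03 -1.3099e+00] w 0.0315
```

Call:
carry_out(
  targets=[
    [[0,0,0,0,0,0,-1],[0,0,0,0,0,0,-1],[0,0,0,0,0,0,-1],[0,0,0,0,0,0,-1]],
  ],
)

```text
t: 25.52
eef_pos: [0.5325, 0.0962, 0.2268]
ee_rot: [-3.141, 0.001, -1.31]
force: [-4.0, 9.2, -3.2]
width: 0.0317
```

```bash
python3 st.py
```

```text
t 25.52 s 84.4 mm  y -1.56 z(axis) 67.05 | F along 9.9 side -1.5 z -3.2 | M [ 0.63  3.36 -0.14] rot [-3.1410e+00  1.3000e-03 -1.3098e+00] w 0.0317
```

Call:
carry_out(
  targets=[
    [[0,0,0,0,0,0,-1],[0,0,0,0,0,0,-1],[0,0,0,0,0,0,-1],[0,0,0,0,0,0,-1],[0,0,0,0,0,0,-1],[0,0,0,0,0,0,-1]],
  ],
)

```text
t: 26.28
eef_pos: [0.5325, 0.0962, 0.2268]
ee_rot: [-3.141, 0.001, -1.31]
force: [-3.5, 8.6, -2.6]
width: 0.0315
```

```bash
python3 st.py
```

```text
t 26.27 s 84.4 mm  y -1.56 z(axis) 67.06 | F along 9.3 side -1.2 z -2.6 | M [ 0.6   3.38 -0.19] rot [-3.1410e+00  1.4000e-03 -1.3098e+00] w 0.0315
```

Call:
carry_out(
  targets=[
    [[0,0,0,0.01,0,0,-1],[0,0,0,0,0,0,-1],[0,0,0,0,0,0,-1],[0,0,0,0,0,0,-1],[0,0,0,0,0,0,-1],[0,0,0,0,0,0,-1],[0,0,0,0,0,0,-1],[0,0,0,0,0,0,-1],[0,0,0,0,0,0,-1],[0,0,0,0,0,0,-1],[0,0,0,0,0,0,-1]],
  ],
)

```text
t: 27.65
eef_pos: [0.5325, 0.0961, 0.2268]
ee_rot: [-3.141, 0.002, -1.31]
force: [-4.4, 10.4, -3.4]
width: 0.0318
```

```bash
python3 st.py
```

```text
t 27.65 s 84.3 mm  y -1.54 z(axis) 67.06 | F along 11.2 side -1.5 z -3.4 | M [ 0.64  3.77 -0.22] rot [-3.1409e+00  1.6000e-03 -1.3099e+00] w 0.0318
```

Call:
carry_out(
  targets=[
    [[0,0,0,-0.05,0,0,-1],[0,0,0,-0.1,0,0,-1],[0,0,0,-0.2,0,0,-1],[0,0,0,-0.3,0,0,-1],[0,0,0,-0.3,0,0,-1],[0,0,0,-0.3,0,0,-1],[0,0,0,0,0,-0.5,-1],[0,0,0,0,0,-0.9,-1],[0,0,0,0,0,-0.9,-1],[0,0,0,0,0,-0.7,-1],[0,0,0,0,0,-0.3,-1],[0,0,0,0,0,0,-1]],
  ],
)

```text
t: 29.15
eef_pos: [0.5246, 0.1252, 0.3099]
ee_rot: [-3.14, 0.0, -1.31]
force: [-0.5, -0.3, -4.4]
width: 0.0318
```

```bash
python3 st.py
```

```text
t 29.15 s 114.4 mm  y -1.65 z(axis) 150.20 | F along -0.2 side -0.6 z -4.4 | M [ 0.11  0.02 -0.05] rot [-3.1405e+00  4.0000e-04 -1.3097e+00] w 0.0318
```

Call:
carry_out(
  targets=[
    [[0,0,0,0.5,0.13,0,-1],[0,0,0,0.86,0.232,0,-1],[0,0,0,0.86,0.232,0,-1],[0,0,0,0.86,0.232,0,-1],[0,0,0,0.86,0.232,0,-1],[0,0,0,0.86,0.232,0,-1],[0,0,0,0.86,0.232,0,-1],[0,0,0,0.86,0.232,0,-1],[0,0,0,0.86,0.232,0,-1],[0,0,0,0.86,0.232,0,-1],[0,0,0,0.86,0.232,0,-1],[0,0,0,0.86,0.232,0,-1],[0,0,0,0.86,0.232,0,-1],[0,0,0,0.86,0.232,0,-1],[0,0,0,0.86,0.232,0,-1],[0,0,0,0.86,0.232,0,-1],[0,0,0,0.86,0.232,0,-1],[0,0,0,0.86,0.232,0,-1],[0,0,0,0.86,0.232,0,-1],[0,0,0,0.43,0.11,0,-1]],
  ],
)

```text
t: 31.65
eef_pos: [0.5231, -0.3009, 0.3082]
ee_rot: [3.14, 0.001, -1.311]
force: [-0.6, -0.1, -3.1]
width: 0.0315
```

Call:
carry_out(
  targets=[
    [[0,0,0.5,0,0,0,-1],[0,0,0.5,0,0,0,-1],[0,0,0,0,0,0,-1],[0,0,0,0,0,0,-1]],
  ],
)

```text
t: 32.15
eef_pos: [0.5237, -0.2995, 0.309]
ee_rot: [3.141, 0.0, -1.448]
force: [-0.2, 0.0, -3.4]
width: 0.0317
```

Call:
carry_out(
  targets=[
    [[0,0,0,0,-0.015,0.5,-1],[0,0,0,0,0,0.8,-1],[0,0,0,0,0,0.8,-1],[0,0,0,0,0,0.7,-1],[0,0,0,0,0,0.5,-1],[0,0,0,0,0,0.3,-1],[0,0,0,0,0,0.2,-1],[0,0,0,0,0,0.1,-1],[0,0,0,0,0,0.05,-1],[0,0,0,0,0,0,-1]],
  ],
)

```text
t: 33.4
eef_pos: [0.5243, -0.2996, 0.2108]
ee_rot: [-3.141, -0.0, -1.449]
force: [-0.1, 0.3, -3.0]
width: 0.0314
```

```bash
python3 st.py
```

```text
t 33.40 s -295.8 mm  y -111.85 z(axis) 51.10 | F along 0.3 side 0.0 z -3.0 | M [0.08 0.02 0.02] rot [-3.1412e+00 -2.0000e-04 -1.4493e+00] w 0.0314
```

Call:
carry_out(
  targets=[
    [[0,0,0,0,0,0.06,-1],[0,0,0,0,0,0.04,-1],[0,0,0,0,0,0.04,-1],[0,0,0,0,0,0.02,-1],[0,0,0,0,0,0,-1]],
  ],
)

```text
t: 34.02
eef_pos: [0.5242, -0.2995, 0.2065]
ee_rot: [3.141, 0.0, -1.449]
force: [0.6, 0.3, -4.9]
width: 0.0318
```

```bash
python3 st.py
```

```text
t 34.02 s -295.7 mm  y -111.91 z(axis) 46.78 | F along 0.1 side 0.6 z -4.9 | M [ 0.09  0.01 -0.03] rot [ 3.1415  0.     -1.4493] w 0.0318
```

Call:
carry_out(
  targets=[
    [[0,0,0,0,0,0.02,-1],[0,0,0,0,0,0,-1]],
  ],
)

```text
t: 34.28
eef_pos: [0.5242, -0.2996, 0.206]
ee_rot: [3.142, 0.0, -1.449]
force: [-0.2, 0.8, -2.9]
width: 0.0314
```

```bash
python3 st.py
```

```text
t 34.27 s -295.8 mm  y -111.94 z(axis) 46.30 | F along 0.8 side -0.0 z -2.9 | M [0.04 0.03 0.05] rot [ 3.1415  0.     -1.4493] w 0.0314
```

Call:
carry_out(
  targets=[
    [[0,0,0,0,0,0.02,-1],[0,0,0,0,0,0,-1]],
  ],
)

```text
t: 34.52
eef_pos: [0.5243, -0.2996, 0.2056]
ee_rot: [-3.141, -0.0, -1.449]
force: [-0.4, 0.2, -3.1]
width: 0.0316
```

```bash
python3 st.py
```

```text
t 34.52 s -295.8 mm  y -111.86 z(axis) 45.87 | F along 0.3 side -0.3 z -3.1 | M [ 0.07 -0.03 -0.06] rot [-3.1414e+00 -1.0000e-04 -1.4493e+00] w 0.0316
```

Call:
carry_out(
  targets=[
    [[0,0,0,0,0,0.02,-1],[0,0,0,0,0,0,-1]],
  ],
)

```text
t: 34.78
eef_pos: [0.5244, -0.2996, 0.2054]
ee_rot: [-3.141, -0.0, -1.449]
force: [-0.1, 0.9, 0.6]
width: 0.0317
```

```bash
python3 st.py
```

```text
t 34.77 s -295.8 mm  y -111.76 z(axis) 45.73 | F along 0.9 side 0.1 z 0.6 | M [ 0.19  0.29 -0.05] rot [-3.1410e+00 -3.0000e-04 -1.4491e+00] w 0.0317
```

Call:
carry_out(
  targets=[
    [[0,0,0,0,0,0.02,-1],[0,0,0,0,0,0,-1]],
  ],
)

```text
t: 35.02
eef_pos: [0.5244, -0.2996, 0.2054]
ee_rot: [-3.141, -0.0, -1.449]
force: [-1.6, 2.3, 5.9]
width: 0.0318
```

```bash
python3 st.py
```

```text
t 35.02 s -295.8 mm  y -111.74 z(axis) 45.69 | F along 2.6 side -0.9 z 5.9 | M [ 0.63  0.94 -0.05] rot [-3.1409e+00 -4.0000e-04 -1.4490e+00] w 0.0318
```

Call:
carry_out(
  targets=[
    [[0,0,0,0,0,-0.02,-1],[0,0,0,0,0,0,-1],[0,0,0,0,0,0,-1]],
  ],
  squeeze=5,
)

```text
t: 35.4
eef_pos: [0.5244, -0.2996, 0.2053]
ee_rot: [-3.141, -0.0, -1.449]
force: [-0.4, 1.5, 4.6]
width: 0.0321
```

Call:
carry_out(
  targets=[
    [[0,0,0,0,0,0,-0.2],[0,0,0,0,0,0,-0.1],[0,0,0,0,0,0,0.1],[0,0,0,0,0,0,0.5],[0,0,0,0,0,0,1],[0,0,0,0,0,0,1],[0,0,0,0,0,0,1],[0,0,0,0,0,0,1]],
  ],
)

```text
t: 36.4
eef_pos: [0.5242, -0.2996, 0.2051]
ee_rot: [-3.142, -0.0, -1.449]
force: [-0.5, -0.1, -0.6]
width: 0.0866
```

```bash
python3 st.py
```

```text
t 36.40 s -295.8 mm  y -111.92 z(axis) 45.37 | F along 0.0 side -0.5 z -0.6 | M [ 0.12  0.03 -0.01] rot [-3.1415 -0.     -1.4492] w 0.0866
```

Released. Now straight up, then clear of the rest so I can look.

Call:
carry_out(
  targets=[
    [[0,0,0,0,0,-0.3,1],[0,0,0,0,0,-0.6,1],[0,0,0,0,0,-0.9,1],[0,0,0,0,0,-0.9,1],[0,0,0,0,0,-0.9,1],[0,0,0,0,0,-0.9,1],[0,0,0,0.5,0.6,0,1],[0,0,0,0.7,0.9,0,1],[0,0,0,0.7,0.9,0,1],[0,0,0,0.7,0.9,0,1],[0,0,0,0.7,0.9,0,1],[0,0,0,0.7,0.9,0,1],[0,0,0,0.7,0.9,0,1],[0,0,0,0.7,0.9,0,1],[0,0,0,0.7,0.9,0,1],[0,0,0,0.7,0.9,0,1],[0,0,0,0,0,0,1]],
  ],
)

```text
t: 38.52
eef_pos: [0.3269, -0.4957, 0.3174]
ee_rot: [3.141, 0.001, -1.452]
force: [-0.2, 0.8, 0.2]
width: 0.0874
```

```bash
python3 - <<'E'
from h import *
np.set_printoptions(precision=4,suppress=True)
for n in ["scene","top"]:
    p,d=arm.grab_frame(n); cv2.imwrite(f"pics/{n}9.png",p[:,:,::-1]); C=cloud(n,d)
    m=(d>0)&(C[...,0]>.45)&(C[...,0]<.6)&(C[...,1]>-.42)&(C[...,1]<-.18)&(C[...,2]>.05)&(C[...,2]<.08)
    P=C[m][:,:2];print(n,cv2.minAreaRect((P*1000).astype(np.float32)),np.percentile(C[m][:,2],95))
    c=P.mean(0);v=np.linalg.svd(P-c)[2][0];print(c,np.degrees(np.arctan2(v[1],v[0]))%180)
E
python3 st.py
```

```text
scene ((525.6101684570312, -289.86309814453125), (35.19605255126953, 159.0111846923828), 7.917917251586914) 0.06455592817639118
[ 0.5287 -0.2917] 97.00797202976138
top ((522.96630859375, -289.8234558105469), (32.90596008300781, 158.30593872070312), 6.366874694824219) 0.06732563591999376
[ 0.5227 -0.2909] 97.47878868362011
t 38.62 s -433.6 mm  y -351.74 z(axis) 157.80 | F along -0.6 side 0.1 z 0.4 | M [ 0.06  0.03 -0.04] rot [ 3.1415e+00  3.0000e-04 -1.4506e+00] w 0.0875
```

View pics/scene9.png

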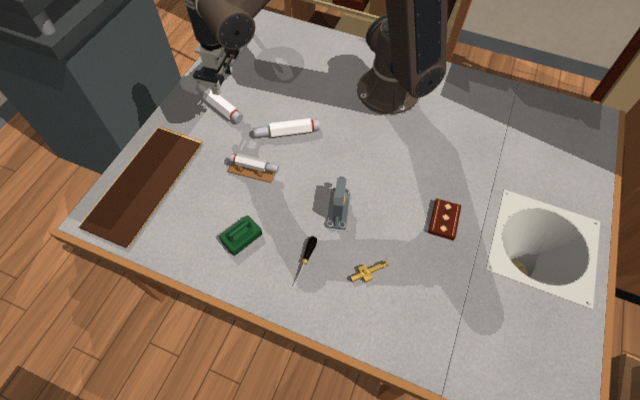

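View pics/top9.png

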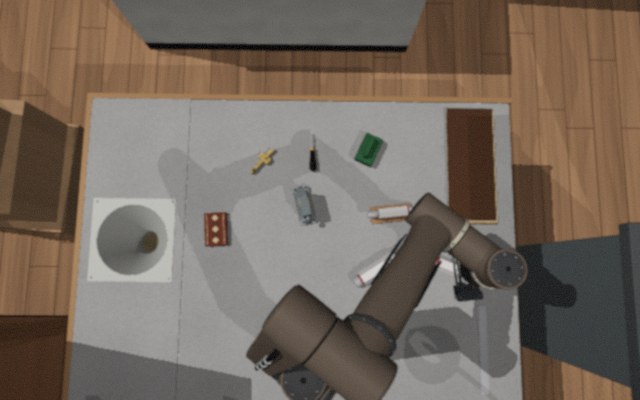

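The gauge is back in the rest at scene (252,164) / top (391,212). Its pose matches the start, everything else is in place, and the arm is clear, so I'm handing in.

```bash
python3 -c "
from station import arm
print(arm.job_done())"
```

```text
the job is handed in; nothing more can be done
None
```

The bush passes the check: the go end slid fully home and the no-go end was refused. I handed the job in at about 39 s of the 67 s allowed.

- **Finding the bore:** The go tip stopped twice on the recess step. I moved it down and aside until it entered, about 2.7 mm below guide centre height. The pictures had suggested the bush sat slightly above centre, so the feel overruled them on height.
- **Go end:** It ran the whole way with no noticeable resistance. The handle's shoulder seated on the bush at about 10 N, then I drew the gauge right out.
- **No-go end:** I offered it at the far end of the bush. It entered the recess and stopped on the step, where it was expected. I held it there at 9–11 N for over 2 s, and it moved no more than 0.1 mm under the load.
- **Forces:** The highest push along the bore that I read was about 11 N. I only read the force at the end of each move, so brief peaks in between were not recorded.
- **Gauge back in its rest:** I set it down at about 6 N. Against the start, its measured position is within about 2 mm and its angle within about 0.5° (0.04° in the scene camera). Its height matches to about 1 mm.
- **Other things on the counter:** By eye they are where they were. In the last top picture the arm hides parts of the two look-alikes, though both show in the scene picture.

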